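Transfer the interlock key to open the test enclosure

TASK

Make the battery test enclosure safe and open it so that the pack inside can be changed: turn the interlock key in the isolator box anticlockwise (seen from above) to its off stop, draw it out, push it fully home into the lock on the enclosure's front ledge and turn it clockwise to its stop, which withdraws the bolt from the hood. Then lift the hood by its bar until it stands well past half open, where it stays by itself; leave the key in the enclosure's lock and do not disturb the things lying around.

Things in the scene. Friction and masses are not known exactly. Their poses are not given: they have to be found in the camera images.
- isolator: Isolator box: low grey box 110 (its x) x 100 (y) x 50 mm high with two black cable glands on its +x side, fixed to the table; in the middle of its lid stands a square steel lock body 46 x 46 mm, 28 mm high, with a keyway slot in its top. Origin: centre of the box's underside; z up.
- enclosure: Test enclosure: white base 200 (its x) x 230 (y) x 50 mm high, fixed to the table; a clear hood (120 x 210 x 47 mm), hinged at +x, covers its rear part and a battery pack; on the front ledge (-x side), at the right end (-y), stands a lock body like the isolator's. Origin: centre of the underside; z up.
- key: Upright key, 57 mm tall. Origin: centre of its blade tip; z up. From the tip: flat blade 18 mm (key x) x 4 mm (y), 8.5 mm high, both ends tapered; round neck 5 mm up to 15 mm; collar 22 mm across, 15 to 18 mm; flat black bow 34 mm (x) x 9 mm (y), from 21 to 57 mm. A half turn about z leaves it the same. Grip the bow across its 9 mm, 42 mm or more above the tip. Starts in the isolator.
- iso_keyway (a point): Centre of the isolator's keyway at its upper face, 78 mm above the table; axes as isolator. A slot 23 mm (y) x 6.4 mm (x) in a 5 mm plate over a slotted rotor. The key passes only with its blade along the slot (key x along this y); fully home, its collar lies on the face and its tip is 15 mm below. At the start it is home and trapped, 1.22 rad clockwise from the slot.
- guard_keyway (a point): Centre of the enclosure's keyway at its upper face, 78 mm above the table; axes as enclosure. Same slot (23 mm along y, 6.4 mm along x), same rotor and depth as the isolator's; the hood's front wall is 38 mm behind it in +x and reaches 97 mm above the table.
- iso_rotor (a joint): Isolator rotor, rad: 0 = on (key trapped), 1.22 = off stop, where the key's blade lines up with the slot. Grows anticlockwise seen from above; it turns only with the key and stays where it is left.
- guard_rotor (a joint): Rotor of the enclosure's lock, rad: 0 = locked, slot open for the key, 1.22 = unlocked stop, key trapped. Grows clockwise seen from above; it draws a flat steel bolt sideways off a lug on the hood's front edge.
- hood (a joint): Hood angle, rad: 0 closed, 1.35 fully open; a stiff hinge holds it where it is left. Cannot be lifted while the bolt covers the lug.
- hood_handle (a point): Middle of the hood's pull bar: a round steel bar 12 mm thick, 92 mm long, parallel to the enclosure's y (and to the hinge), 42 mm in front of the hood's front wall, 85 mm above the table when closed; it moves with the hood, and at the start its axes are those of enclosure.
- hood_hinge (a point): Middle of the hood's hinge axis, which runs along the enclosure's y, 54 mm above the table, at the rear; the bar is 166.5 mm in front of it (-x) and 31 mm above it when closed.
- tray: Round metal parts tray, 111 mm across, 24 mm high; bystander. Origin: centre of the underside.
- driver: Small precision screwdriver, 127 mm long, 12 mm thick, lying on the table; bystander. Origin: centre of the underside.
- meter: Yellow multimeter, 150 x 80 x 45 mm, lying on its back; bystander. Origin: centre of the underside.
Not all that is in view belongs to the job. Of the things that look like the key, the smallest one is meant. What is shaped like the isolator but yellow is not meant.

How it is judged:
By the outcome, as a careful person would: the job done as asked, in the order asked, and still so for the second after the job is handed in, with the robot touching nothing.
It also fails if it takes over 64 s, if anything falls off the work surface, if the arm or the gripper's body presses on something with over 40 N, if the wrist force passes 120 N, or if a joint passes its speed limit or range.

ROBOT

A 6-joint arm with a two-finger parallel gripper is mounted at the origin on a cart in front of the work surface, level with it; the furniture and walls round the work are solid. World frame = base frame: x ahead of the robot, y to its left, z up, the work surface at z = 0. Lengths are in m, angles in rad, forces in N, time in s.
With the tool pointing down it reaches from about 0.275 to 0.85 m from the base axis. Payload 5.2 kg.
Tool frame: the origin (TCP) lies midway between the tips of the shut fingers; the grasp point (between the pads) lies 19 mm behind it; z points along the fingers, y is the line along which they close (so a half turn about z gives the same grasp; the last joint's range is limited). The gripper opens to 85 mm and grips with 20 to 120 N. Pads are 22 mm wide; open, the fingers measure 114 mm over their backs; the gripper's body (76 mm by 85 mm) begins 54 mm behind the grasp point. The pads swing forward as they close: fully open they stand 13 mm farther back than shut.
Start: joints at [-1.352, 0.259, 1.535, -0, 1.348, -0.203], TCP at [0.225, -0.502, 0.231] pointing down, gripper open.
Joint ranges: [-3.14, 3.14], [-0.91, 2.08], [0.19, 2.58], [-1.22, 4.36], [0.22, 2.71], [-3.12, 3.12]. Speed limits (rad/s): [2.57, 2.57, 3.14, 3.14, 3.14, 3.14].

INTERFACE

Orientations are given as a unit quaternion [w, x, y, z].
In Python, from rig import env gives the robot as it stands.
- The arm moves only by the tool move_arm, never from a script. Its argument "motion" is a list of rows, each an object of numbers: "x", "y", "z": the shift along the world's x, y, z each as a share of 40 mm, from -1 to 1; "rx", "ry", "rz": the turn, a rotation vector about the world's x, y, z each as a share of 180 degrees, from -1 to 1; "claw": the opening, from -1 (shut) to 1 (fully open). A call has 1 to 5 rows; each row shifts and turns the commanded pose from where the row before left it; what a row does not reach is not made up. A row lasts 1/8 s, in which the tool goes at most 62.5 mm and 10.7 degrees, less where a joint would pass 70% of its speed; a pose out of reach is approached as far as the arm can. A call with a number of a shift or a turn outside -1 to 1 is refused whole. A call with a gripper value outside its range is refused whole. The fingers move at their own pace and stop on an object; the grip force is fixed at half the most. Time passes only in rows, so rows that do not move let the fingers close. It gives the time, the measured TCP pose, the force, the opening and the grip force at its end, in the units of the state.
- env.get_state(): the state, without advancing time (a new reading comes with each control period).
- env.capture(name): name is "scene" or "top" or "wrist"; returns the picture (400x640x3 uint8, blue, green, red); there is no depth.
- env.camera_model(name): a dict with "fx", "fy", "cx", "cy" (pixels), "T" (4x4, takes a point from camera to world coordinates). Camera axes: x right, y down, z forward; pixel columns grow to the right and rows downward; lengths in m; the calibration is good to about 2 mm. A picture is of the moment at which its call begins: read the wrist's pose just before it. camera_model takes no time and is no camera call; for the wrist camera it gives the pose at the moment of the call.
- env.hand_in(): hands the job in; it is judged then, once.
The state is a dict: "time_s": time; "qpos": joint angles; "qd": joint speeds; "joint_efforts": joint torques, N m; "tool_pos": TCP position; "orientation": TCP orientation; "contact_force": force on the tool from outside, world axes, zero at the start; "moment": the same for the moment, N m; "finger_gap": finger opening in m; "finger_force": force on a finger pad.
Only numpy, scipy, OpenCV 4.12 (cv2) and the standard library are available. Lean on these libraries where they do the work, as an engineer would, in place of code of your own. Each camera call takes 0.05 s, during which the arm holds its last target. There are 200 camera calls.

## Working session

There is one attempt and no reset: what is moved stays moved. The work goes in short steps, Python scripts to look and compute and a tool call to move; the robot and the scene stay as the last step left them, time stands still between calls to the robot, and variables do not carry over. Pictures are saved under pics/ and viewed, at most 10 in all, crops included, and the job is handed in when it is done.

Besides the shell and the picture viewer there is one more tool, called after ">>>" as name(argument=value, ...), one argument or row to a line, values as JSON. move_arm: Moves the arm, as the interface text tells. Its arguments: {"type":"object","properties":{"motion":{"type":"array"}},"required":["motion"]}

```bash
mkdir -p pics; ls
python3 - <<'E'
from rig import env
import cv2,numpy as np
for n in ["scene","top"]:
    im=env.capture(n); cv2.imwrite(f"pics/{n}0.png",im)
    m=env.camera_model(n); print(n,m["fx"],m["fy"],m["cx"],m["cy"]); print(np.round(m["T"],3))
s=env.get_state(); print(s)
E
```

```text
pics
scene 487.8725786649233 487.8725786649233 325.6106880291596 199.75673501138823
[[-0.875 -0.278  0.397  0.092]
 [-0.484  0.469 -0.739  1.083]
 [ 0.019 -0.838 -0.545  0.833]
 [ 0.     0.     0.     1.   ]]
top 411.1788046383737 411.1788046383737 323.5740319358737 199.7180095723295
[[-0.021 -0.998  0.057  0.546]
 [-1.     0.022  0.012  0.064]
 [-0.014 -0.056 -0.998  1.154]
 [ 0.     0.     0.     1.   ]]
{'time_s': 0.1, 'qpos': array([-1.35182911e+00,  2.59269820e-01,  1.53597418e+00, -2.80173565e-05,
        1.34800420e+00, -2.02816636e-01]), 'qd': array([-0.00114528,  0.0004848 , -0.00134596,  0.00106897, -0.00019174,
       -0.00028836]), 'joint_efforts': array([ 2.77640851e-03, -4.46973395e+01, -2.91244859e+01, -7.60212765e-05,
        6.44705389e-03,  3.24500661e-05]), 'tool_pos': array([ 0.22506204, -0.50132101,  0.23055777]), 'orientation': array([-8.27639181e-04,  9.77843610e-01,  2.09335113e-01, -2.03438930e-05]), 'contact_force': array([ 0.08694601,  0.60366184, -0.52098432]), 'moment': array([-0.0162082 ,  0.02431592, -0.03210322]), 'finger_force': 0.0, 'finger_gap': 0.08541591576976994}
```

View pics/scene0.png

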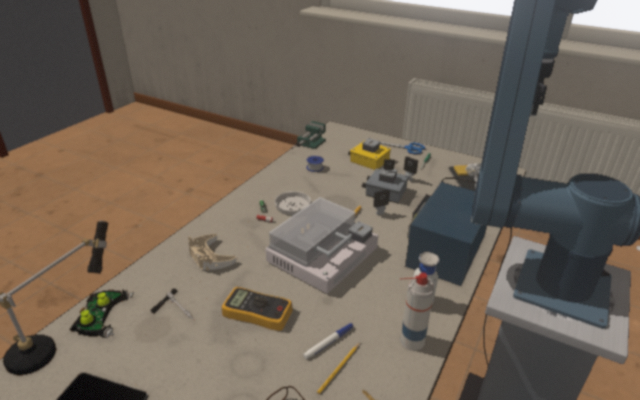

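View pics/top0.png

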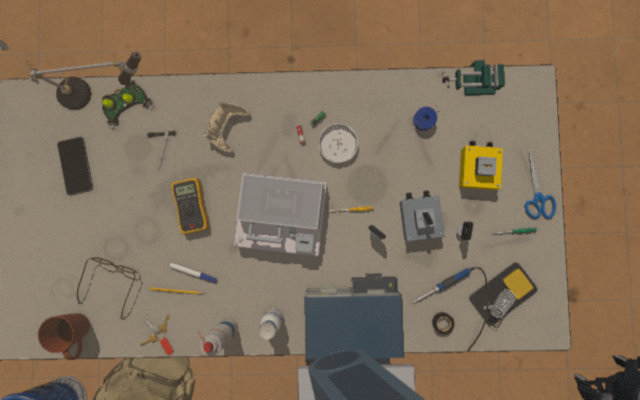

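The top view shows the grey isolator at about (422,218) and the enclosure at about (282,215). There are three key-like objects: one in the isolator lock at (427,217), one standing at (377,232) and one at (466,231). The yellow isolator-like box at (482,168) isn't the one meant. An enlarged crop should confirm which is the key.

Run:
```python
import cv2,numpy as np
a=cv2.imread("pics/top0.png")[165:265,230:490]; b=cv2.imread("pics/scene0.png")[135:285,260:440]
a=cv2.resize(a,None,fx=3,fy=3,interpolation=cv2.INTER_CUBIC)
b=cv2.resize(b,None,fx=1.9,fy=1.9,interpolation=cv2.INTER_CUBIC)
o=np.zeros((a.shape[0]+b.shape[0],780,3),np.uint8); o[:300]=a; o[300:,:b.shape[1]]=b
c=cv2.resize(cv2.imread("pics/top0.png")[180:250,390:480],(430,285),interpolation=cv2.INTER_CUBIC); o[300:585,345:775]=c
cv2.imwrite("pics/crop.png",o)
```

```text
(no output)
```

View pics/crop.png

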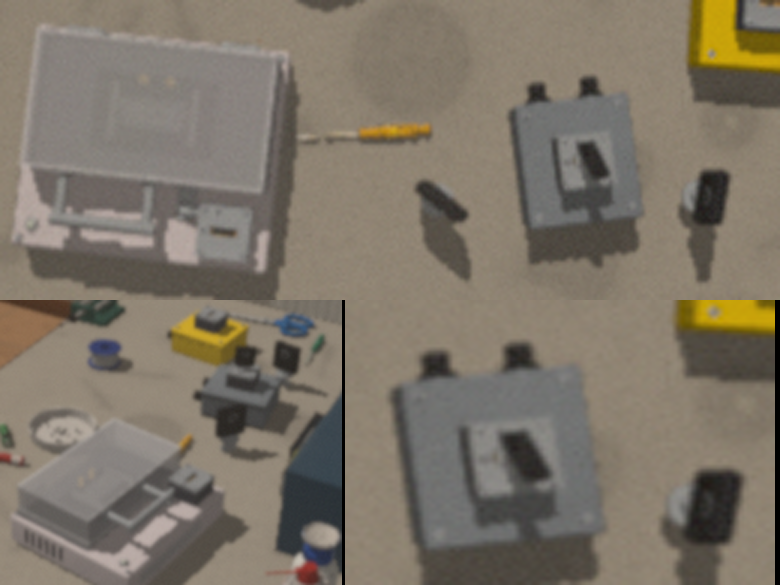

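The key in the isolator lock at (427,217) is the one meant: it has the smallest bow and sits in the grey isolator. The two standing pieces beside it, at (377,232) and (466,231), are larger decoys to be avoided. Next come rough positions.

```bash
cat > h.py <<'E'
from rig import env
import cv2,numpy as np
from scipy.spatial.transform import Rotation as R
def ray(m,u,v):
    d=np.array([(u-m["cx"])/m["fx"],(v-m["cy"])/m["fy"],1.]); T=np.array(m["T"]); return T[:3,3],T[:3,:3]@d
def onz(m,u,v,z):
    o,d=ray(m,u,v); return (o+d*(z-o[2])/d[2])
def proj(m,p):
    T=np.array(m["T"]); c=T[:3,:3].T@(np.array(p)-T[:3,3]); return c[0]/c[2]*m["fx"]+m["cx"],c[1]/c[2]*m["fy"]+m["cy"]
def two(m1,p1,m2,p2):
    o1,d1=ray(m1,*p1);o2,d2=ray(m2,*p2); A=np.c_[d1,-d2]; t=np.linalg.lstsq(A,o2-o1,rcond=None)[0]
    a=o1+d1*t[0];b=o2+d2*t[1]; return (a+b)/2,np.linalg.norm(a-b)
E
python3 - <<'E'
from h import *
t=env.camera_model("top");s=env.camera_model("scene")
def c(u,v): return 230+u/3-.33,165+v/3-.33
print("bow",onz(t,*c(593,160),.120))
for p in [(582,136),(605,182)]: print(onz(t,*c(*p),.12))
print("guard slot",onz(t,*c(223,231),.078))
print("bar",onz(t,*c(60,221),.085),onz(t,*c(150,226),.085))
print("hood fr",onz(t,*c(22,168),.097),onz(t,*c(265,190),.097),onz(t,*c(40,30),.097),onz(t,*c(280,55),.097))
# decoys heights
for a,b in [((377,231),(0,0))]: pass
sc=lambda u,v:(260+u/1.9,135+v/1.9)
print("left decoy top",two(t,c(441,200),s,sc(231,408-300)))
print("right decoy",two(t,c(712,197),s,sc(286,345-300)))
print("box top corner",two(t,(305,297),s,(452,183)),two(t,(403,292),s,(510,215)))
w=env.camera_model("wrist");print(np.round(w["T"],3),w["fx"])
st=env.get_state();print(st["tool_pos"],R.from_quat(st["orientation"],scalar_first=True).as_matrix().round(3))
E
```

```text
bow [ 0.55326154 -0.18203125  0.12      ]
[ 0.57348278 -0.1735864   0.12      ]
[ 0.53473459 -0.19134616  0.12      ]
guard slot [0.4988438  0.13061165 0.078     ]
bar [0.51070194 0.27115768 0.085     ] [0.50476671 0.19323026 0.085     ]
hood fr [0.55709635 0.30100799 0.097     ] [0.53383502 0.09285083 0.097     ] [0.67576988 0.2842957  0.097     ] [0.64939368 0.07755724 0.097     ]
left decoy top (array([ 0.5213457 , -0.05932038,  0.07906935]), np.float64(0.0008396622043017001))
right decoy (array([ 0.51944457, -0.292234  ,  0.08195876]), np.float64(7.61985164072888e-06))
box top corner (array([0.33984951, 0.10686804, 0.25118096]), np.float64(0.09634200954508282)) (array([ 0.26276801, -0.15015361,  0.0373329 ]), np.float64(0.18968653042819453))
[[ 0.409 -0.87  -0.275  0.295]
 [-0.912 -0.391 -0.121 -0.47 ]
 [-0.002  0.3   -0.954  0.373]
 [ 0.     0.     0.     1.   ]] 326.9823699910929
[ 0.22506204 -0.50132101  0.23055777] [[ 0.912  0.409 -0.   ]
 [ 0.409 -0.912  0.002]
 [ 0.    -0.002 -1.   ]]
```

Coarse result: the key is at about (0.553,-0.182) with its bow at 24.6°, which puts the isolator's yaw at about 4.6°. The tool's yaw already matches. I'll hover there and refine with the wrist camera.

>>> move_arm(
  motion=[
    {"x":0.8,"y":0.78,"z":0.1},
    {"x":0.8,"y":0.78,"z":0.1},
    {"x":0.8,"y":0.78,"z":0.1},
    {"x":0.8,"y":0.78,"z":0.1},
    {"x":0.8,"y":0.78,"z":0.1},
  ],
)

```text
$.motion[0]: bad value
```

>>> move_arm(
  motion=[
    {"x":0.8,"y":0.8},
    {"x":0.8,"y":0.8},
    {"x":0.8,"y":0.8},
    {"x":0.8,"y":0.8},
    {"x":0,"y":0},
  ],
)

```text
$.motion[0]: bad value
```

Run:
```python
from h import *
w=env.camera_model("wrist"); st=env.get_state(); print(st["time_s"],st["tool_pos"],st["qpos"].round(3)); im=env.capture("wrist"); np.save("w1.npy",np.array(w["T"])); print(w["cx"],w["cy"])
cv2.imwrite("pics/w1.png",im)
```

```text
0.1 [ 0.22506204 -0.50132101  0.23055777] [-1.352  0.259  1.536 -0.     1.348 -0.203]
319.06958037160285 201.1834812958356
```

View pics/w1.png

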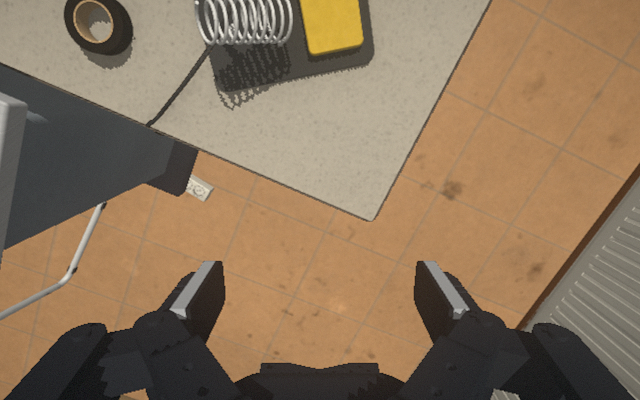

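The move was refused because each row needs every key. The picture shows only the table's corner, the soldering stand and the fingers. I'll move again with complete rows.

>>> move_arm(
  motion=[
    {"x":0.8,"y":0.78,"z":0.1,"rx":0,"ry":0,"rz":0,"claw":1},
    {"x":0.8,"y":0.78,"z":0.1,"rx":0,"ry":0,"rz":0,"claw":1},
    {"x":0.8,"y":0.78,"z":0.1,"rx":0,"ry":0,"rz":0,"claw":1},
    {"x":0.8,"y":0.78,"z":0.1,"rx":0,"ry":0,"rz":0,"claw":1},
    {"x":0.8,"y":0.78,"z":0.1,"rx":0,"ry":0,"rz":0,"claw":1},
  ],
)

```text
time_s: 0.78
tool_pos: [0.386, -0.3445, 0.2512]
orientation: [-0.0, 0.978, 0.209, -0.0]
contact_force: [0.5, -0.1, 1.0]
finger_gap: 0.0858
finger_force: 0.0
```

>>> move_arm(
  motion=[
    {"x":0.8,"y":0.8,"z":0,"rx":0,"ry":0,"rz":0,"claw":1},
    {"x":0.8,"y":0.8,"z":0,"rx":0,"ry":0,"rz":0,"claw":1},
    {"x":0.8,"y":0.8,"z":0,"rx":0,"ry":0,"rz":0,"claw":1},
    {"x":0.4,"y":0.8,"z":0,"rx":0,"ry":0,"rz":0,"claw":0},
    {"x":0,"y":0,"z":0,"rx":0,"ry":0,"rz":0,"claw":0},
  ],
)

```text
time_s: 1.4
tool_pos: [0.4979, -0.2154, 0.2509]
orientation: [-0.001, 0.977, 0.211, -0.0]
contact_force: [0.6, -0.1, -0.1]
finger_gap: 0.0516
finger_force: 0.0
```

Run:
```python
from h import *
w=env.camera_model("wrist"); st=env.get_state(); print(st["time_s"],st["tool_pos"],st["qpos"].round(3),st["finger_gap"]); im=env.capture("wrist"); np.save("w1.npy",np.array(w["T"])); print(w["cx"],w["cy"],proj(w,[.553,-.182,.12]))
cv2.imwrite("pics/w2.png",im)
```

```text
1.4 [ 0.49791514 -0.21543212  0.25093657] [-6.140e-01  2.330e-01  1.520e+00  1.000e-03  1.389e+00  5.310e-01] 0.0515667120422855
319.06958037160285 201.1834812958356 (np.float64(310.40602643493787), np.float64(114.54444453648821))
```

View pics/w2.png

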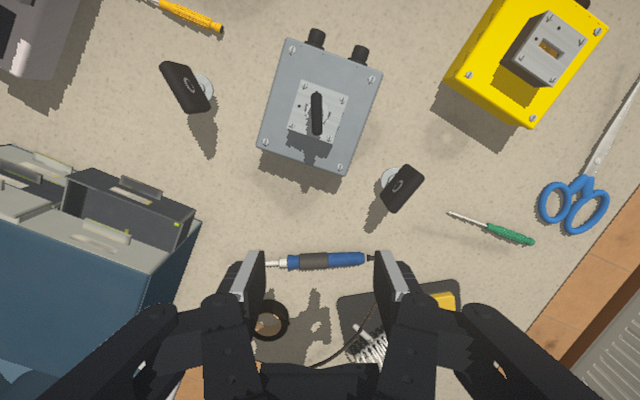

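The wrist view shows the isolator with the key's bow at about (317,113), and the decoys at (186,87) and (403,188). Now I'll measure them.

Run:
```python
from h import *
w=env.camera_model("wrist"); w["T"]=np.load("w1.npy"); im=cv2.imread("pics/w2.png")
hsv=cv2.cvtColor(im,cv2.COLOR_BGR2HSV)
k=np.zeros(im.shape[:2],np.uint8); k[85:142,295:340]=(im[85:142,295:340].max(2)<45)
n,l,s,c=cv2.connectedComponentsWithStats(k); i=1+s[1:,4].argmax(); print(s[i],c[i])
cn=cv2.findContours((l==i).astype(np.uint8),0,2)[0][0]; r=cv2.minAreaRect(cn); print(r)
crop=cv2.resize(im[20:190,240:400],None,fx=3.4,fy=3.4,interpolation=cv2.INTER_CUBIC); cv2.imwrite("pics/w2c.png",crop)
C=[(288,38),(383,72),(346,176),(258,150)]
P=[onz(w,*p,.05) for p in C]; print(np.round(P,4)); print([np.linalg.norm(P[j]-P[j-1]).round(4) for j in range(4)],np.mean(P,0))
```

```text
Traceback (most recent call last):
ValueError: attempt to get argmax of an empty sequence
```

Run:
```python
from h import *
w=env.camera_model("wrist"); w["T"]=np.load("w1.npy"); im=cv2.imread("pics/w2.png")
print(im[105:120:5,317], im[60,320],im[150,330])
crop=cv2.resize(im[20:190,240:400],None,fx=3.4,fy=3.4,interpolation=cv2.INTER_CUBIC); cv2.imwrite("pics/w2c.png",crop)
for th in (60,75,90):
    k=np.zeros(im.shape[:2],np.uint8); k[85:142,300:335]=(im[85:142,300:335].max(2)<th)
    n,l,s,c=cv2.connectedComponentsWithStats(k)
    if n<2: continue
    i=1+s[1:,4].argmax()
    cn=cv2.findContours((l==i).astype(np.uint8),0,2)[0][0]; print(th,s[i],cv2.minAreaRect(cn))
C=[(288,38),(383,72),(346,176),(258,150)]
P=[onz(w,*p,.05) for p in C]; print(np.round(P,4)); print([np.linalg.norm(P[j]-P[j-1]).round(4) for j in range(4)],np.mean(P,0))
```

```text
[[62 61 62]
 [63 63 64]
 [58 58 59]] [152 154 147] [121 122 116]
60 [312  92  10  43 153] ((316.5, 113.0), (9.0, 42.0), 0.0)
75 [311  92  11  43 418] ((316.0, 113.0), (10.0, 42.0), 0.0)
90 [311  91  11  45 448] ((316.0, 113.0), (10.0, 44.0), 0.0)
[[ 0.6049 -0.1336  0.05  ]
 [ 0.6154 -0.23    0.05  ]
 [ 0.5066 -0.2424  0.05  ]
 [ 0.4936 -0.1461  0.05  ]]
[np.float64(0.112), np.float64(0.097), np.float64(0.1095), np.float64(0.0971)] [ 0.55514327 -0.18804591  0.05      ]
```

View pics/w2c.png

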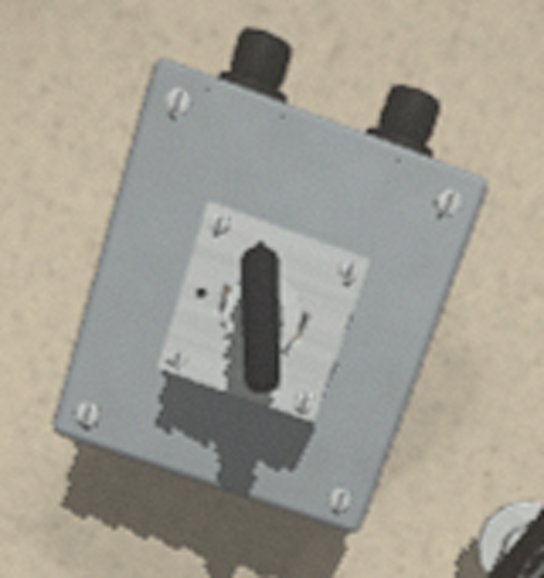

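Run:
```python
from h import *
w=env.camera_model("wrist"); w["T"]=np.load("w1.npy")
f=lambda u,v:(240+u/3.4-.35,20+v/3.4-.35)
for C,z in [([(157,58),(488,183),(358,530),(53,430)],.05),([(208,203),(370,262),(313,420),(160,370)],.078)]:
    P=np.array([onz(w,*f(*p),z) for p in C]); print(P[:,:2].round(4),[np.linalg.norm(P[j]-P[j-1]).round(4) for j in range(4)],P.mean(0))
    e=P[0]+P[1]-P[2]-P[3]; g=P[0]+P[3]-P[1]-P[2]; print("yaw",np.degrees(np.arctan2(e[1],e[0])),np.degrees(np.arctan2(-g[0],g[1])))
a=onz(w,*f(260,248),.12);b=onz(w,*f(262,388),.12);print("bow",a,b,(a+b)/2,np.linalg.norm(a-b),np.degrees(np.arctan2(*(a-b)[1::-1])))
```

```text
[[ 0.6051 -0.1313]
 [ 0.6143 -0.2308]
 [ 0.5066 -0.2411]
 [ 0.4962 -0.142 ]] [np.float64(0.1094), np.float64(0.0999), np.float64(0.1082), np.float64(0.0997)] [ 0.55555367 -0.18632635  0.05      ]
yaw 5.54494214540841 5.640189255516948
[[ 0.5754 -0.1614]
 [ 0.5797 -0.2072]
 [ 0.5349 -0.2111]
 [ 0.5299 -0.1665]] [np.float64(0.0458), np.float64(0.046), np.float64(0.0449), np.float64(0.0449)] [ 0.55495396 -0.18656339  0.078     ]
yaw 5.735632885194006 5.9238541314353315
bow [ 0.57028431 -0.17929697  0.12      ] [ 0.54114198 -0.1929336   0.12      ] [ 0.55571314 -0.18611528  0.12      ] 0.032175042610256936 25.07638866093802
```

The sizes check out: lid 109x100 mm, lock 45x46 mm, yaw 5.7°. The key is at (0.5553,-0.1863) with its blade at about 25.8°. Next I'll position over it, descend and read the state before closing.

>>> move_arm(
  motion=[
    {"x":0.72,"y":0.36,"z":-0.5,"rx":0,"ry":0,"rz":0.008,"claw":0},
    {"x":0.72,"y":0.37,"z":-0.5,"rx":0,"ry":0,"rz":0,"claw":0},
    {"x":0,"y":0,"z":-0.8,"rx":0,"ry":0,"rz":0,"claw":0},
    {"x":0,"y":0,"z":-0.4,"rx":0,"ry":0,"rz":0,"claw":0},
    {"x":0,"y":0,"z":0,"rx":0,"ry":0,"rz":0,"claw":0},
  ],
)

```text
time_s: 2.08
tool_pos: [0.5536, -0.1892, 0.1621]
orientation: [-0.001, 0.975, 0.221, -0.001]
contact_force: [-0.4, 0.2, 0.0]
finger_gap: 0.0426
finger_force: 0.0
```

>>> move_arm(
  motion=[
    {"x":0.04,"y":0.07,"z":-0.6,"rx":0,"ry":0,"rz":0,"claw":0},
    {"x":0,"y":0,"z":-0.6,"rx":0,"ry":0,"rz":0,"claw":0},
    {"x":0,"y":0,"z":-0.5,"rx":0,"ry":0,"rz":0,"claw":0},
    {"x":0,"y":0,"z":0,"rx":0,"ry":0,"rz":0,"claw":0},
    {"x":0,"y":0,"z":0,"rx":0,"ry":0,"rz":0,"claw":-1},
  ],
)

```text
time_s: 2.7
tool_pos: [0.5572, -0.1867, 0.097]
orientation: [0.001, 0.975, 0.221, 0.001]
contact_force: [0.3, -0.0, -0.3]
finger_gap: 0.0259
finger_force: 0.0
```

>>> move_arm(
  motion=[
    {"x":0,"y":0,"z":0,"rx":0,"ry":0,"rz":0,"claw":-1},
    {"x":0,"y":0,"z":0,"rx":0,"ry":0,"rz":0,"claw":-1},
    {"x":0,"y":0,"z":0,"rx":0,"ry":0,"rz":0,"claw":-1},
    {"x":0,"y":0,"z":0,"rx":0,"ry":0,"rz":0,"claw":-1},
  ],
)

```text
time_s: 3.2
tool_pos: [0.5573, -0.1864, 0.097]
orientation: [0.001, 0.975, 0.222, 0.001]
contact_force: [-0.9, 0.4, 6.5]
finger_gap: 0.0075
finger_force: 59.1
```

The key is gripped (59 N). Next I'll turn it anticlockwise, watching the forces.

>>> move_arm(
  motion=[
    {"x":0,"y":0,"z":0,"rx":0,"ry":0,"rz":0.04,"claw":-1},
    {"x":0,"y":0,"z":0,"rx":0,"ry":0,"rz":0.05,"claw":-1},
    {"x":0,"y":0,"z":0,"rx":0,"ry":0,"rz":0.05,"claw":-1},
    {"x":0,"y":0,"z":0,"rx":0,"ry":0,"rz":0.05,"claw":-1},
  ],
)

```text
time_s: 3.7
tool_pos: [0.5566, -0.1856, 0.0969]
orientation: [0.0, 0.866, 0.501, 0.0]
contact_force: [-3.8, 2.1, 8.4]
finger_gap: 0.0078
finger_force: 59.6
```

```bash
cat > st.py <<'E'
from h import *
s=env.get_state(); r=R.from_quat(s["orientation"],scalar_first=True)
M=r.as_matrix(); print(s["time_s"],s["tool_pos"].round(4),"yaw x",np.degrees(np.arctan2(M[1,0],M[0,0])).round(2),"z",M[:,2].round(3),"F",s["contact_force"].round(1),"M",s["moment"].round(2),s["qpos"].round(2),s["finger_gap"].round(4),s["finger_force"])
E
python3 st.py
```

```text
Traceback (most recent call last):
  File "st.py", line 3, in <module>
    M=r.as_matrix(); print(s["time_s"],s["tool_pos"].round(4),"yaw x",np.degrees(np.arctan2(M[1,0],M[0,0])).round(2),"z",M[:,2].round(3),"F",s["contact_force"].round(1),"M",s["moment"].round(2),s["qpos"].round(2),s["finger_gap"].round(4),s["finger_force"])
                                                                                                                                                                                                                     ^^^^^^^^^^^^^^^^^^^^^
AttributeError: 'float' object has no attribute 'round'
```

>>> move_arm(
  motion=[
    {"x":0,"y":0,"z":0,"rx":0,"ry":0,"rz":0.05,"claw":-1},
    {"x":0,"y":0,"z":0,"rx":0,"ry":0,"rz":0.05,"claw":-1},
    {"x":0,"y":0,"z":0,"rx":0,"ry":0,"rz":0.05,"claw":-1},
    {"x":0,"y":0,"z":0,"rx":0,"ry":0,"rz":0.04,"claw":-1},
    {"x":0,"y":0,"z":0,"rx":0,"ry":0,"rz":0,"claw":-1},
  ],
)

```text
time_s: 4.32
tool_pos: [0.556, -0.1855, 0.0969]
orientation: [-0.0, 0.681, 0.732, -0.0]
contact_force: [-4.2, 2.6, 10.3]
finger_gap: 0.0078
finger_force: 59.8
```

```bash
sed -i 's/s\["finger_gap"\].round(4)/round(s["finger_gap"],4)/' st.py; python3 st.py
```

```text
4.325 [ 0.556  -0.1855  0.0969] yaw x 94.1 z [-0. -0. -1.] F [-4.2  2.6 10.3] M [ 0.37  0.86 -0.  ] [-0.51  0.44  1.62 -0.    1.08 -0.58] 0.0078 59.79941725730896
```

>>> move_arm(
  motion=[
    {"x":0,"y":0,"z":0,"rx":0,"ry":0,"rz":0.01,"claw":-1},
    {"x":0,"y":0,"z":0,"rx":0,"ry":0,"rz":0.01,"claw":-1},
    {"x":0,"y":0,"z":0,"rx":0,"ry":0,"rz":0,"claw":-1},
  ],
)

```text
time_s: 4.7
tool_pos: [0.556, -0.1855, 0.097]
orientation: [-0.0, 0.658, 0.753, -0.0]
contact_force: [-4.4, 1.9, 10.3]
finger_gap: 0.0079
finger_force: 59.8
```

```bash
python3 st.py
```

```text
4.7 [ 0.556  -0.1855  0.097 ] yaw x 97.63 z [-0.  0. -1.] F [-4.4  1.9 10.3] M [ 0.36  0.92 -0.09] [-0.51  0.44  1.62 -0.    1.08 -0.65] 0.0079 59.82875347137451
```

>>> move_arm(
  motion=[
    {"x":0,"y":0,"z":0,"rx":0,"ry":0,"rz":0.012,"claw":-1},
    {"x":0,"y":0,"z":0,"rx":0,"ry":0,"rz":0,"claw":-1},
  ],
)

```text
time_s: 4.95
tool_pos: [0.5559, -0.1855, 0.0969]
orientation: [-0.0, 0.644, 0.765, -0.0]
contact_force: [-4.2, 1.3, 10.8]
finger_gap: 0.0076
finger_force: 59.8
```

```bash
python3 st.py
```

```text
4.95 [ 0.5559 -0.1855  0.0969] yaw x 99.8 z [-0.  0. -1.] F [-4.2  1.3 10.8] M [ 0.33  0.95 -0.07] [-0.51  0.44  1.62 -0.    1.08 -0.68] 0.0076 59.8461788892746
```

The moment stays low past the expected stop, so I'll check with the camera.

Run:
```python
from h import *
w=env.camera_model("wrist"); im=env.capture("wrist"); np.save("w3.npy",w["T"])
print(proj(w,[.5553,-.1863,.12]))
cv2.imwrite("pics/w3f.png",im); cv2.imwrite("pics/w3.png",cv2.resize(im[200:400,170:470],None,fx=2.5,fy=2.5,interpolation=cv2.INTER_CUBIC))
```

```text
(np.float64(318.36879233574496), np.float64(293.05519397915253))
```

View pics/w3.png

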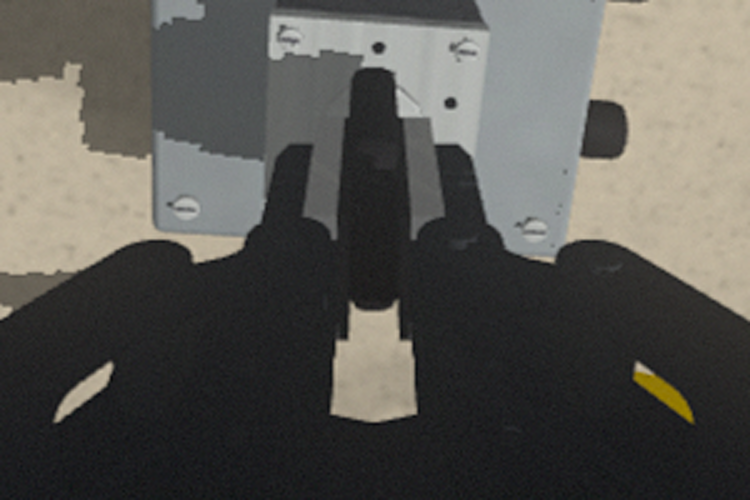

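The key has turned with the fingers. The blade has slack of about ±7° in the 6.4 mm slot, so the rotor stop comes later. I'll turn on until the moment rises.

>>> move_arm(
  motion=[
    {"x":0,"y":0,"z":0,"rx":0,"ry":0,"rz":0.012,"claw":-1},
    {"x":0,"y":0,"z":0,"rx":0,"ry":0,"rz":0.012,"claw":-1},
    {"x":0,"y":0,"z":0,"rx":0,"ry":0,"rz":0,"claw":-1},
  ],
)

```text
time_s: 5.38
tool_pos: [0.5558, -0.1855, 0.0969]
orientation: [-0.0, 0.615, 0.789, -0.0]
contact_force: [-5.8, 0.7, 10.9]
finger_gap: 0.0078
finger_force: 59.9
```

```bash
python3 st.py
```

```text
5.375 [ 0.5558 -0.1855  0.0969] yaw x 104.12 z [-0.001  0.    -1.   ] F [-5.8  0.7 10.9] M [ 0.38  0.96 -0.11] [-0.51  0.44  1.62 -0.    1.08 -0.76] 0.0078 59.87808287143707
```

>>> move_arm(
  motion=[
    {"x":0,"y":0,"z":0,"rx":0,"ry":0,"rz":0.012,"claw":-1},
    {"x":0,"y":0,"z":0,"rx":0,"ry":0,"rz":0,"claw":-1},
  ],
)

```text
time_s: 5.62
tool_pos: [0.5558, -0.1855, 0.0969]
orientation: [-0.0, 0.6, 0.8, -0.0]
contact_force: [-5.3, 2.0, 11.3]
finger_gap: 0.0079
finger_force: 59.9
```

```bash
python3 st.py
```

```text
5.625 [ 0.5558 -0.1855  0.0969] yaw x 106.26 z [-0.001  0.    -1.   ] F [-5.3  2.  11.3] M [ 0.34  0.99 -0.21] [-0.51  0.44  1.62 -0.    1.08 -0.8 ] 0.0079 59.923054575920105
```

>>> move_arm(
  motion=[
    {"x":0,"y":0,"z":0,"rx":0,"ry":0,"rz":0.012,"claw":-1},
    {"x":0,"y":0,"z":0,"rx":0,"ry":0,"rz":0,"claw":-1},
  ],
)

```text
time_s: 5.88
tool_pos: [0.5557, -0.1855, 0.0969]
orientation: [-0.0, 0.585, 0.811, -0.0]
contact_force: [-5.4, 1.8, 11.1]
finger_gap: 0.0078
finger_force: 60.0
```

```bash
python3 st.py
```

```text
5.875 [ 0.5557 -0.1855  0.0969] yaw x 108.4 z [-0.001  0.    -1.   ] F [-5.4  1.8 11.1] M [ 0.33  1.   -0.32] [-0.51  0.44  1.62 -0.    1.08 -0.83] 0.0078 60.01111328601837
```

The moment now rises steadily (0.1, 0.2, then 0.3 N m), so the rotor is on its stop. I'll turn the key back through the slack to the slot line at about 97° and draw it up.

>>> move_arm(
  motion=[
    {"x":0,"y":0,"z":0,"rx":0,"ry":0,"rz":-0.032,"claw":-1},
    {"x":-0.02,"y":0,"z":0,"rx":0,"ry":0,"rz":-0.032,"claw":-1},
    {"x":0,"y":0,"z":0,"rx":0,"ry":0,"rz":0,"claw":-1},
    {"x":0,"y":0,"z":0.1,"rx":0,"ry":0,"rz":0,"claw":-1},
    {"x":0,"y":0,"z":0.1,"rx":0,"ry":0,"rz":0,"claw":-1},
  ],
)

```text
time_s: 6.5
tool_pos: [0.5555, -0.1857, 0.1035]
orientation: [-0.0, 0.663, 0.748, -0.0]
contact_force: [0.2, -0.0, -0.2]
finger_gap: 0.0078
finger_force: 58.5
```

```bash
python3 st.py
```

```text
6.5 [ 0.5555 -0.1857  0.1035] yaw x 96.89 z [-0.  0. -1.] F [ 0.2 -0.  -0.2] M [ 0.03  0.01 -0.  ] [-0.51  0.43  1.61 -0.    1.09 -0.63] 0.0078 58.45990777015686
```

The key is free. I'll lift it and carry it toward the guard lock, stopping short so the wrist camera can see the lock.

>>> move_arm(
  motion=[
    {"x":0,"y":0,"z":0.6,"rx":0,"ry":0,"rz":0,"claw":-1},
    {"x":0,"y":0,"z":0.9,"rx":0,"ry":0,"rz":0,"claw":-1},
    {"x":0,"y":0,"z":0.9,"rx":0,"ry":0,"rz":0,"claw":-1},
    {"x":-0.1,"y":0.6,"z":0.5,"rx":0,"ry":0,"rz":-0.02,"claw":-1},
    {"x":-0.2,"y":0.9,"z":0,"rx":0,"ry":0,"rz":-0.02,"claw":-1},
  ],
)

```text
time_s: 7.12
tool_pos: [0.5447, -0.1265, 0.2215]
orientation: [0.002, 0.71, 0.704, 0.001]
contact_force: [-0.0, 0.4, 0.2]
finger_gap: 0.0077
finger_force: 58.8
```

>>> move_arm(
  motion=[
    {"x":-0.2,"y":0.9,"z":0,"rx":0,"ry":0,"rz":-0.02,"claw":-1},
    {"x":-0.2,"y":0.9,"z":0,"rx":0,"ry":0,"rz":-0.012,"claw":-1},
    {"x":-0.2,"y":0.9,"z":0,"rx":0,"ry":0,"rz":0,"claw":-1},
    {"x":-0.1,"y":0.9,"z":0,"rx":0,"ry":0,"rz":0,"claw":-1},
    {"x":0,"y":0.9,"z":0,"rx":0,"ry":0,"rz":0,"claw":-1},
  ],
)

```text
time_s: 7.75
tool_pos: [0.5151, 0.0553, 0.2195]
orientation: [0.0, 0.744, 0.669, 0.0]
contact_force: [-0.0, 0.6, 0.4]
finger_gap: 0.0079
finger_force: 58.8
```

>>> move_arm(
  motion=[
    {"x":0,"y":0,"z":0,"rx":0,"ry":0,"rz":0,"claw":-1},
    {"x":0,"y":0,"z":0,"rx":0,"ry":0,"rz":0,"claw":-1},
  ],
)

```text
time_s: 8.0
tool_pos: [0.5156, 0.0539, 0.2194]
orientation: [0.0, 0.743, 0.669, -0.0]
contact_force: [-0.5, -0.2, -0.5]
finger_gap: 0.0079
finger_force: 58.8
```

```bash
python3 st.py
python3 - <<'E'
from h import *
w=env.camera_model("wrist"); im=env.capture("wrist"); np.save("w4.npy",w["T"])
print(proj(w,[.499,.131,.078]),proj(w,[.508,.232,.085]))
cv2.imwrite("pics/w4.png",im)
E
```

```text
8.0 [0.5156 0.0539 0.2194] yaw x 83.96 z [ 0.    -0.001 -1.   ] F [-0.5 -0.2 -0.5] M [-0.01  0.03  0.05] [-0.11  0.21  1.63 -0.    1.3  -0.01] 0.0079 58.795207142829895
(np.float64(289.95499923784683), np.float64(100.9440253521412)) (np.float64(282.96549379215986), np.float64(-47.10077892174624))
```

View pics/w4.png

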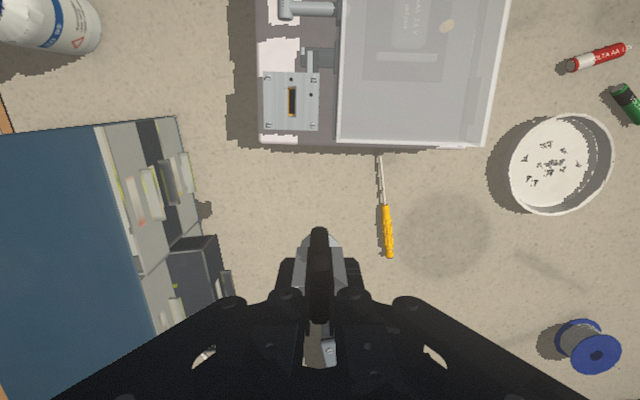

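The lock body is at about (292,101) with its slot at (292,101), the hood's front wall runs along column 337, and the held key is at (319,275). Now I'll measure the slot and the bow.

Run:
```python
from h import *
w=env.camera_model("wrist"); w["T"]=np.load("w4.npy"); im=cv2.imread("pics/w4.png")
roi=im[80:122,280:305].astype(int)
k=((roi.max(2)<100)|((roi[...,2]-roi[...,0])>25)).astype(np.uint8)
n,l,s,c=cv2.connectedComponentsWithStats(k); i=1+s[1:,4].argmax(); print(s[i],c[i])
cn=cv2.findContours((l==i).astype(np.uint8),0,2)[0][0]; r=cv2.minAreaRect(cn); print(r)
u,v=r[0][0]+280,r[0][1]+80
p=onz(w,u,v,.078); print("slot",p)
b=cv2.boxPoints(r)+[280,80]; b=b[np.argsort(b[:,1])]; t=b[:2].mean(0); o=b[2:].mean(0)
a,e=onz(w,*t,.078),onz(w,*o,.078); print("slot ends",a,e,np.linalg.norm(a-e),np.degrees(np.arctan2(*(a-e)[1::-1])))
# lock edges by row/col profile
g=cv2.cvtColor(im,cv2.COLOR_BGR2GRAY); 
C=[(263,73),(320,71.5),(320.5,129.5),(263.5,129.5)]
P=np.array([onz(w,*q,.078) for q in C]);print(P[:,:2].round(4),[np.linalg.norm(P[j]-P[j-1]).round(4) for j in range(4)],P.mean(0))
# hood front wall edge angle
print([onz(w,*q,.097) for q in [(343,2),(337,141)]])
z=.2194+.0229
print("bow ends",onz(w,319,228,z),onz(w,320,322,z))
cv2.imwrite("pics/w4c.png",np.hstack([cv2.resize(im[60:140,250:345],(570,480),interpolation=cv2.INTER_CUBIC)]+[cv2.resize(im[220:330,300:340],(200,480),interpolation=cv2.INTER_CUBIC)]))
```

```text
[  7   7   8  29 229] [10.54585153 21.17030568]
((10.5, 21.0), (28.0, 7.0), 90.0)
slot [0.49944382 0.13090832 0.078     ]
slot ends [0.50088711 0.14178871 0.078     ] [0.49796446 0.11975607 0.078     ] 0.022225631686138808 82.44378009626227
[[0.4802 0.1548]
 [0.5262 0.151 ]
 [0.5218 0.1052]
 [0.4735 0.1103]] [np.float64(0.0449), np.float64(0.0462), np.float64(0.046), np.float64(0.0485)] [0.50041205 0.13032892 0.078     ]
[array([0.54707468, 0.19381663, 0.097     ]), array([0.53410252, 0.09653974, 0.097     ])]
bow ends [0.51803802 0.08236904 0.2423    ] [0.51384062 0.03865976 0.2423    ]
```

View pics/w4c.png

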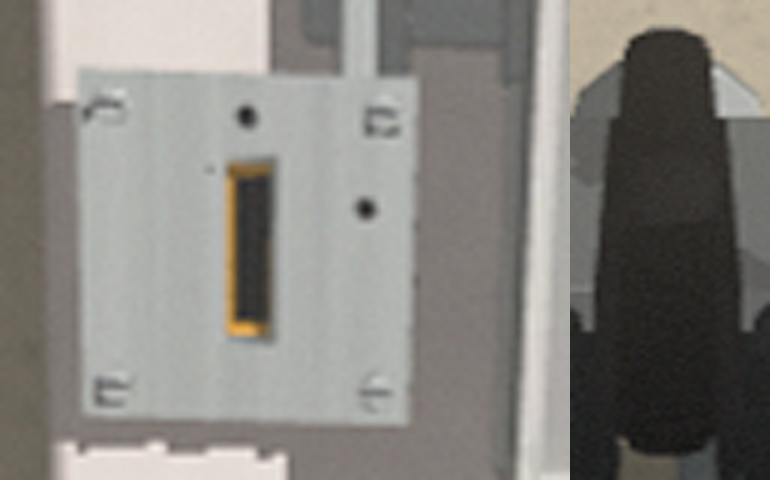

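The slot centre is (0.4996,0.1307) and its yaw is about 83°. The lock measures 45x46 mm, and the hood wall sits where expected. The held key's axis lies within 1 mm of the TCP. I'll position above the slot.

>>> move_arm(
  motion=[
    {"x":-0.2,"y":0.95,"z":0,"rx":0,"ry":0,"rz":-0.005,"claw":-1},
    {"x":-0.2,"y":0.96,"z":-0.5,"rx":0,"ry":0,"rz":0,"claw":-1},
    {"x":0,"y":0,"z":-0.8,"rx":0,"ry":0,"rz":0,"claw":-1},
    {"x":0,"y":0,"z":-0.8,"rx":0,"ry":0,"rz":0,"claw":-1},
    {"x":0,"y":0,"z":0,"rx":0,"ry":0,"rz":0,"claw":-1},
  ],
)

```text
time_s: 8.68
tool_pos: [0.4979, 0.1295, 0.1331]
orientation: [-0.002, 0.749, 0.662, -0.002]
contact_force: [0.3, -0.5, -1.1]
finger_gap: 0.0077
finger_force: 58.8
```

>>> move_arm(
  motion=[
    {"x":0,"y":0,"z":0,"rx":0,"ry":0,"rz":0,"claw":-1},
  ],
)

```text
time_s: 8.8
tool_pos: [0.5006, 0.1299, 0.1363]
orientation: [0.0, 0.749, 0.662, 0.0]
contact_force: [1.2, 0.1, -1.0]
finger_gap: 0.0074
finger_force: 58.8
```

```bash
python3 st.py
python3 - <<'E'
from h import *
w=env.camera_model("wrist"); im=env.capture("wrist"); np.save("w5.npy",w["T"])
print(proj(w,[.4996,.1307,.078]),"hole-size px", proj(w,[.4996,.1407,.078]))
cv2.imwrite("pics/w5f.png",im);cv2.imwrite("pics/w5.png",cv2.resize(im[150:350,240:400],(480,600),interpolation=cv2.INTER_CUBIC))
E
```

```text
8.8 [0.5006 0.1299 0.1363] yaw x 82.96 z [ 0.001 -0.    -1.   ] F [ 1.2  0.1 -1. ] M [0.02 0.01 0.  ] [ 0.04  0.29  1.75 -0.    1.11  0.16] 0.0074 58.792471289634705
(np.float64(318.1599007762006), np.float64(220.4850298310368)) hole-size px (np.float64(316.24902183206825), np.float64(206.12949901825067))
```

View pics/w5.png

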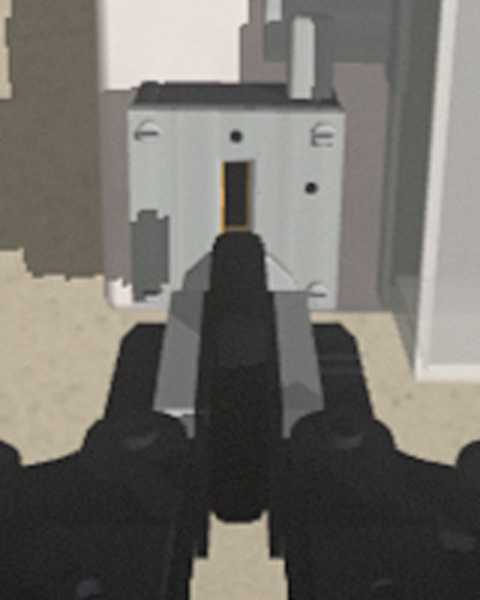

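The bow (u 319.7) and the slot (u 319.3) line up and are parallel, and the slot's far end at v 203 matches the prediction of 204. Ten pictures are used, so from here I rely on numbers. I'll insert.

>>> move_arm(
  motion=[
    {"x":0,"y":0.01,"z":-0.25,"rx":0,"ry":0,"rz":0,"claw":-1},
    {"x":0,"y":0,"z":-0.25,"rx":0,"ry":0,"rz":0,"claw":-1},
    {"x":0,"y":0,"z":-0.15,"rx":0,"ry":0,"rz":0,"claw":-1},
    {"x":0,"y":0,"z":-0.1,"rx":0,"ry":0,"rz":0,"claw":-1},
    {"x":0,"y":0,"z":0,"rx":0,"ry":0,"rz":0,"claw":-1},
  ],
)

```text
time_s: 9.48
tool_pos: [0.4994, 0.131, 0.1049]
orientation: [-0.0, 0.749, 0.663, -0.0]
contact_force: [-0.8, 0.9, 0.3]
finger_gap: 0.0077
finger_force: 58.8
```

```bash
python3 st.py
```

```text
9.475 [0.4994 0.131  0.1049] yaw x 83.03 z [-0.001 -0.    -1.   ] F [-0.8  0.9  0.3] M [0.05 0.   0.01] [ 0.04  0.32  1.79 -0.    1.03  0.16] 0.0077 58.791468143463135
```

>>> move_arm(
  motion=[
    {"x":0,"y":0,"z":-0.1,"rx":0,"ry":0,"rz":0,"claw":-1},
    {"x":0,"y":0,"z":-0.1,"rx":0,"ry":0,"rz":0,"claw":-1},
    {"x":0,"y":0,"z":0,"rx":0,"ry":0,"rz":0,"claw":-1},
  ],
)

```text
time_s: 9.85
tool_pos: [0.4996, 0.131, 0.0972]
orientation: [0.0, 0.749, 0.663, 0.0]
contact_force: [0.0, 0.0, -0.5]
finger_gap: 0.008
finger_force: 58.9
```

```bash
python3 st.py
```

```text
9.85 [0.4996 0.131  0.0972] yaw x 83.02 z [ 0. -0. -1.] F [ 0.   0.  -0.5] M [ 0.01 -0.04  0.03] [ 0.04  0.33  1.79 -0.    1.02  0.16] 0.008 58.9139860868454
```

>>> move_arm(
  motion=[
    {"x":0,"y":0,"z":-0.05,"rx":0,"ry":0,"rz":0,"claw":-1},
    {"x":0,"y":0,"z":0,"rx":0,"ry":0,"rz":0,"claw":-1},
  ],
)

```text
time_s: 10.1
tool_pos: [0.4998, 0.131, 0.0969]
orientation: [0.0, 0.749, 0.663, 0.0]
contact_force: [-4.6, -0.3, 12.2]
finger_gap: 0.0081
finger_force: 60.7
```

```bash
python3 st.py
```

```text
10.1 [0.4998 0.131  0.0969] yaw x 83.04 z [ 0.001 -0.    -1.   ] F [-4.6 -0.3 12.2] M [-0.1   0.75  0.01] [ 0.04  0.33  1.79 -0.    1.01  0.16] 0.0081 60.68847835063934
```

The collar is on the face at 0.097, with 12 N in z. Next: turn clockwise.

>>> move_arm(
  motion=[
    {"x":0,"y":0,"z":0,"rx":0,"ry":0,"rz":-0.04,"claw":-1},
    {"x":0,"y":0,"z":0,"rx":0,"ry":0,"rz":-0.05,"claw":-1},
    {"x":0,"y":0,"z":0,"rx":0,"ry":0,"rz":-0.05,"claw":-1},
    {"x":0,"y":0,"z":0,"rx":0,"ry":0,"rz":-0.05,"claw":-1},
  ],
)

```text
time_s: 10.6
tool_pos: [0.5007, 0.1309, 0.0969]
orientation: [0.001, 0.912, 0.411, 0.001]
contact_force: [-1.1, -1.3, 9.9]
finger_gap: 0.0081
finger_force: 60.3
```

```bash
python3 st.py
```

```text
10.6 [0.5007 0.1309 0.0969] yaw x 48.56 z [ 0.003 -0.    -1.   ] F [-1.1 -1.3  9.9] M [-0.2   0.26  0.15] [ 0.04  0.33  1.79 -0.    1.01  0.76] 0.0081 60.31266689300537
```

>>> move_arm(
  motion=[
    {"x":0,"y":0,"z":0,"rx":0,"ry":0,"rz":-0.05,"claw":-1},
    {"x":0,"y":0,"z":0,"rx":0,"ry":0,"rz":-0.05,"claw":-1},
    {"x":0,"y":0,"z":0,"rx":0,"ry":0,"rz":-0.05,"claw":-1},
    {"x":0,"y":0,"z":0,"rx":0,"ry":0,"rz":-0.04,"claw":-1},
    {"x":0,"y":0,"z":0,"rx":0,"ry":0,"rz":0,"claw":-1},
  ],
)

```text
time_s: 11.22
tool_pos: [0.5009, 0.1305, 0.0969]
orientation: [0.001, 0.992, 0.127, 0.002]
contact_force: [-1.2, -2.1, 8.7]
finger_gap: 0.0077
finger_force: 60.2
```

```bash
python3 st.py
```

```text
11.225 [0.5009 0.1305 0.0969] yaw x 14.57 z [ 0.003 -0.001 -1.   ] F [-1.2 -2.1  8.7] M [-0.45  0.22 -0.  ] [ 0.04  0.33  1.79 -0.    1.01  1.36] 0.0077 60.24786114692688
```

>>> move_arm(
  motion=[
    {"x":0,"y":0,"z":0,"rx":0,"ry":0,"rz":-0.03,"claw":-1},
    {"x":0,"y":0,"z":0,"rx":0,"ry":0,"rz":-0.022,"claw":-1},
    {"x":0,"y":0,"z":0,"rx":0,"ry":0,"rz":0,"claw":-1},
  ],
)

```text
time_s: 11.6
tool_pos: [0.5009, 0.1304, 0.0969]
orientation: [0.001, 0.999, 0.046, 0.002]
contact_force: [-0.4, -3.1, 8.4]
finger_gap: 0.0074
finger_force: 60.3
```

```bash
python3 st.py
```

```text
11.6 [0.5009 0.1304 0.0969] yaw x 5.25 z [ 0.003 -0.001 -1.   ] F [-0.4 -3.1  8.4] M [-0.54  0.24  0.06] [ 0.04  0.33  1.79 -0.    1.01  1.52] 0.0074 60.25440752506256
```

>>> move_arm(
  motion=[
    {"x":0,"y":0,"z":0,"rx":0,"ry":0,"rz":-0.012,"claw":-1},
    {"x":0,"y":0,"z":0,"rx":0,"ry":0,"rz":0,"claw":-1},
  ],
)

```text
time_s: 11.85
tool_pos: [0.5008, 0.1303, 0.0969]
orientation: [0.001, 1.0, 0.027, 0.002]
contact_force: [-1.4, -4.0, 9.4]
finger_gap: 0.0078
finger_force: 60.3
```

```bash
python3 st.py
```

```text
11.85 [0.5008 0.1303 0.0969] yaw x 3.12 z [ 0.003 -0.001 -1.   ] F [-1.4 -4.   9.4] M [-0.56  0.22  0.07] [ 0.04  0.33  1.79 -0.    1.01  1.56] 0.0078 60.265790820121765
```

>>> move_arm(
  motion=[
    {"x":0,"y":0,"z":0,"rx":0,"ry":0,"rz":-0.012,"claw":-1},
    {"x":0,"y":0,"z":0,"rx":0,"ry":0,"rz":0,"claw":-1},
  ],
)

```text
time_s: 12.1
tool_pos: [0.5009, 0.1303, 0.0969]
orientation: [0.001, 1.0, 0.009, 0.002]
contact_force: [-2.1, -2.5, 9.4]
finger_gap: 0.0076
finger_force: 60.3
```

```bash
python3 st.py
```

```text
12.1 [0.5009 0.1303 0.0969] yaw x 0.98 z [ 0.003 -0.001 -1.   ] F [-2.1 -2.5  9.4] M [-0.61  0.23  0.26] [ 0.04  0.33  1.79 -0.    1.01  1.59] 0.0076 60.29943645000458
```

Mz is rising (0.26). Two more small steps should confirm the stop.

>>> move_arm(
  motion=[
    {"x":0,"y":0,"z":0,"rx":0,"ry":0,"rz":-0.012,"claw":-1},
    {"x":0,"y":0,"z":0,"rx":0,"ry":0,"rz":0,"claw":-1},
  ],
)

```text
time_s: 12.35
tool_pos: [0.5009, 0.1302, 0.0969]
orientation: [0.001, 1.0, -0.01, 0.002]
contact_force: [-1.7, -3.4, 9.9]
finger_gap: 0.0078
finger_force: 60.4
```

```bash
python3 st.py
```

```text
12.35 [0.5009 0.1302 0.0969] yaw x -1.17 z [ 0.003 -0.002 -1.   ] F [-1.7 -3.4  9.9] M [-0.63  0.22  0.36] [ 0.04  0.33  1.79 -0.    1.01  1.63] 0.0078 60.3853440284729
```

>>> move_arm(
  motion=[
    {"x":0,"y":0,"z":0,"rx":0,"ry":0,"rz":-0.012,"claw":-1},
    {"x":0,"y":0,"z":0,"rx":0,"ry":0,"rz":0,"claw":-1},
  ],
)

```text
time_s: 12.6
tool_pos: [0.5008, 0.1302, 0.0969]
orientation: [0.001, 1.0, -0.029, 0.002]
contact_force: [-1.4, -3.2, 9.0]
finger_gap: 0.0077
finger_force: 60.6
```

```bash
python3 st.py
```

```text
12.6 [0.5008 0.1302 0.0969] yaw x -3.3 z [ 0.003 -0.002 -1.   ] F [-1.4 -3.2  9. ] M [-0.62  0.23  0.46] [ 0.04  0.33  1.79 -0.    1.01  1.67] 0.0077 60.59817552566528
```

The stop is confirmed: Mz grows linearly to 0.46. I'll ease back within the slack to unload, release and lift clear.

>>> move_arm(
  motion=[
    {"x":0,"y":0,"z":0,"rx":0,"ry":0,"rz":0.025,"claw":-1},
    {"x":0,"y":0,"z":0,"rx":0,"ry":0,"rz":0,"claw":-1},
    {"x":0,"y":0,"z":0,"rx":0,"ry":0,"rz":0,"claw":-0.4},
    {"x":0,"y":0,"z":0,"rx":0,"ry":0,"rz":0,"claw":-0.4},
    {"x":0,"y":0,"z":0,"rx":0,"ry":0,"rz":0,"claw":-0.4},
  ],
)

```text
time_s: 13.22
tool_pos: [0.4993, 0.1311, 0.095]
orientation: [-0.0, 1.0, 0.01, -0.0]
contact_force: [0.3, 0.3, 0.5]
finger_gap: 0.0254
finger_force: 0.0
```

```bash
python3 st.py
```

```text
13.225 [0.4993 0.1311 0.095 ] yaw x 1.13 z [-0.001  0.    -1.   ] F [0.3 0.3 0.5] M [-0.03  0.02 -0.02] [0.04 0.33 1.8  0.   1.01 1.59] 0.0254 0.0
```

>>> move_arm(
  motion=[
    {"x":0,"y":0,"z":0.6,"rx":0,"ry":0,"rz":0,"claw":-0.4},
    {"x":0,"y":0,"z":1.0,"rx":0,"ry":0,"rz":0,"claw":-0.4},
    {"x":0,"y":0,"z":1.0,"rx":0,"ry":0,"rz":0.035,"claw":-0.4},
    {"x":0,"y":0.1,"z":0,"rx":0,"ry":0,"rz":0.05,"claw":-0.4},
    {"x":0.02,"y":0.4,"z":0,"rx":0,"ry":0,"rz":0.05,"claw":-0.4},
  ],
)

```text
time_s: 13.85
tool_pos: [0.5007, 0.1508, 0.1999]
orientation: [0.0, 0.975, 0.222, 0.001]
contact_force: [-0.4, -0.5, -0.1]
finger_gap: 0.0256
finger_force: 0.0
```

>>> move_arm(
  motion=[
    {"x":0.04,"y":0.4,"z":0,"rx":0,"ry":0,"rz":0.05,"claw":-0.4},
    {"x":0.04,"y":0.4,"z":0,"rx":0,"ry":0,"rz":0.05,"claw":-0.4},
    {"x":0.04,"y":0.4,"z":0,"rx":0,"ry":0,"rz":0.05,"claw":-0.4},
    {"x":0.04,"y":0.4,"z":0,"rx":0,"ry":0,"rz":0.05,"claw":-0.4},
    {"x":0.04,"y":0.43,"z":0,"rx":0,"ry":0,"rz":0.05,"claw":-0.4},
  ],
)

```text
time_s: 14.48
tool_pos: [0.5082, 0.2327, 0.1989]
orientation: [-0.0, 0.816, 0.579, -0.0]
contact_force: [-0.2, 0.3, 0.5]
finger_gap: 0.0255
finger_force: 0.0
```

>>> move_arm(
  motion=[
    {"x":0,"y":0,"z":0,"rx":0,"ry":0,"rz":0.05,"claw":-0.4},
    {"x":0,"y":0,"z":0,"rx":0,"ry":0,"rz":0.02,"claw":-0.3},
    {"x":0,"y":0,"z":0,"rx":0,"ry":0,"rz":0,"claw":-0.3},
  ],
)

```text
time_s: 14.85
tool_pos: [0.5082, 0.2323, 0.199]
orientation: [-0.0, 0.749, 0.663, -0.0]
contact_force: [0.5, 0.2, 0.4]
finger_gap: 0.0301
finger_force: 0.0
```

```bash
python3 st.py
python3 - <<'E'
from h import *
# key check from top camera: dark bow near guard key position
t=env.camera_model("top"); s=env.camera_model("scene")
im=env.capture("wrist"); w=env.camera_model("wrist"); cv2.imwrite("pics/w6.png",im); np.save("w6.npy",w["T"])
# bar profile across rows ahead of the TCP: grey columns
for d in (.02,.03):
    P=[proj(w,np.array([.508,.2324,.091])+d*np.array([.122,.9925,0])+q*np.array([.9925,-.122,0])) for q in np.arange(-.03,.045,.003)]
    print(P[0],P[-1]); print([int(im[int(round(v)),int(round(u))].mean()) if 0<=v<400 else None for u,v in P])
E
```

```text
14.85 [0.5082 0.2323 0.199 ] yaw x 83.0 z [-0.001 -0.    -1.   ] F [0.5 0.2 0.4] M [-0.02 -0.03 -0.01] [0.23 0.3  1.56 0.   1.28 0.35] 0.0301 0.0
(np.float64(281.1667300604562), np.float64(174.60635223226905)) (np.float64(373.0979523877784), np.float64(174.5268781860374))
[101, 100, 107, 123, 125, 125, 226, 220, 223, 106, 144, 183, 183, 195, 125, 127, 128, 129, 128, 129, 128, 124, 119, 101, 94]
(np.float64(280.7040761093809), np.float64(161.97027931502646)) (np.float64(373.7287181005088), np.float64(161.88833726506473))
[101, 95, 102, 126, 123, 125, 223, 222, 223, 105, 143, 177, 185, 197, 128, 128, 129, 129, 128, 127, 128, 130, 120, 101, 91]
```

The pixel profile shows the bar 12 mm wide and about 4 mm further in +x. I'll correct by that, descend and grip.

>>> move_arm(
  motion=[
    {"x":0.1,"y":0,"z":-0.8,"rx":0,"ry":0,"rz":0,"claw":-0.3},
    {"x":0,"y":0,"z":-0.9,"rx":0,"ry":0,"rz":0,"claw":-0.3},
    {"x":0,"y":0,"z":-0.8,"rx":0,"ry":0,"rz":0,"claw":-0.3},
    {"x":0,"y":0,"z":-0.5,"rx":0,"ry":0,"rz":0,"claw":-0.3},
    {"x":0,"y":0,"z":-0.2,"rx":0,"ry":0,"rz":0,"claw":-0.3},
  ],
)

```text
time_s: 15.52
tool_pos: [0.5116, 0.2319, 0.07]
orientation: [-0.001, 0.749, 0.662, -0.001]
contact_force: [-0.6, -0.8, -0.2]
finger_gap: 0.0297
finger_force: 0.0
```

```bash
python3 st.py
```

```text
15.525 [0.5116 0.2319 0.07  ] yaw x 82.96 z [-0.002 -0.001 -1.   ] F [-0.6 -0.8 -0.2] M [0.02 0.04 0.  ] [0.23 0.44 1.71 0.   1.   0.35] 0.0297 0.0
```

>>> move_arm(
  motion=[
    {"x":0,"y":0,"z":0,"rx":0,"ry":0,"rz":0,"claw":-1},
    {"x":0,"y":0,"z":0,"rx":0,"ry":0,"rz":0,"claw":-1},
    {"x":0,"y":0,"z":0,"rx":0,"ry":0,"rz":0,"claw":-1},
    {"x":0,"y":0,"z":0,"rx":0,"ry":0,"rz":0,"claw":-1},
  ],
)

```text
time_s: 16.02
tool_pos: [0.5099, 0.2323, 0.0711]
orientation: [-0.002, 0.749, 0.663, -0.002]
contact_force: [-4.8, 0.7, -3.0]
finger_gap: 0.0096
finger_force: 58.4
```

```bash
python3 st.py
```

```text
16.025 [0.5099 0.2323 0.0711] yaw x 82.99 z [-0.005 -0.    -1.   ] F [-4.8  0.7 -3. ] M [ 0.11  0.88 -0.15] [0.23 0.44 1.71 0.   1.   0.35] 0.0096 58.40065062046051
```

Run:
```python
import numpy as np
# waypoint increments of the bar along the arc, shares of 40 mm
psi=np.radians(-7); r=np.hypot(.1665,.031); a0=np.arctan2(.031,.1665)
th=np.linspace(0,1.25,26); h=-r*np.cos(a0+th); z=r*np.sin(a0+th)
d=np.diff(h)/.04; dz=np.diff(z)/.04
for i in range(25): print(round(th[i+1],2),"x%.2f y%.2f z%.2f"%(d[i]*np.cos(psi),d[i]*np.sin(psi),dz[i]), end=" | ")
```

```text
0.05 x0.04 y-0.01 z0.21 | 0.1 x0.05 y-0.01 z0.20 | 0.15 x0.06 y-0.01 z0.20 | 0.2 x0.07 y-0.01 z0.20 | 0.25 x0.08 y-0.01 z0.19 | 0.3 x0.09 y-0.01 z0.19 | 0.35 x0.10 y-0.01 z0.18 | 0.4 x0.11 y-0.01 z0.18 | 0.45 x0.12 y-0.01 z0.17 | 0.5 x0.13 y-0.02 z0.17 | 0.55 x0.14 y-0.02 z0.16 | 0.6 x0.14 y-0.02 z0.15 | 0.65 x0.15 y-0.02 z0.15 | 0.7 x0.16 y-0.02 z0.14 | 0.75 x0.17 y-0.02 z0.13 | 0.8 x0.17 y-0.02 z0.12 | 0.85 x0.18 y-0.02 z0.11 | 0.9 x0.18 y-0.02 z0.10 | 0.95 x0.19 y-0.02 z0.09 | 1.0 x0.19 y-0.02 z0.08 | 1.05 x0.20 y-0.02 z0.07 | 1.1 x0.20 y-0.02 z0.06 | 1.15 x0.20 y-0.02 z0.05 | 1.2 x0.21 y-0.03 z0.04 | 1.25 x0.21 y-0.03 z0.03 |
```

The bar is gripped: a gap of 9.6 mm for 12 mm shows the same bias as at the key. Now I'll lift along the arc.

>>> move_arm(
  motion=[
    {"x":0.04,"y":-0.01,"z":0.21,"rx":0,"ry":0,"rz":0,"claw":-1},
    {"x":0.05,"y":-0.01,"z":0.2,"rx":0,"ry":0,"rz":0,"claw":-1},
    {"x":0.06,"y":-0.01,"z":0.2,"rx":0,"ry":0,"rz":0,"claw":-1},
    {"x":0,"y":0,"z":0,"rx":0,"ry":0,"rz":0,"claw":-1},
  ],
)

```text
time_s: 16.52
tool_pos: [0.5166, 0.2314, 0.0968]
orientation: [-0.001, 0.749, 0.663, -0.001]
contact_force: [-8.6, 1.8, 2.0]
finger_gap: 0.0095
finger_force: 59.2
```

```bash
python3 st.py
```

```text
16.525 [0.5166 0.2314 0.0968] yaw x 83.0 z [-0.004  0.    -1.   ] F [-8.6  1.8  2. ] M [ 0.19  1.56 -0.13] [0.22 0.41 1.67 0.   1.06 0.34] 0.0095 59.1788774728775
```

>>> move_arm(
  motion=[
    {"x":0.07,"y":-0.01,"z":0.2,"rx":0,"ry":0,"rz":0,"claw":-1},
    {"x":0.08,"y":-0.01,"z":0.19,"rx":0,"ry":0,"rz":0,"claw":-1},
    {"x":0.09,"y":-0.01,"z":0.19,"rx":0,"ry":0,"rz":0,"claw":-1},
    {"x":0.1,"y":-0.01,"z":0.18,"rx":0,"ry":0,"rz":0,"claw":-1},
    {"x":0.11,"y":-0.01,"z":0.18,"rx":0,"ry":0,"rz":0,"claw":-1},
  ],
)

```text
time_s: 17.15
tool_pos: [0.5336, 0.2291, 0.1335]
orientation: [-0.002, 0.749, 0.663, -0.002]
contact_force: [-8.1, -0.2, -2.0]
finger_gap: 0.0099
finger_force: 58.4
```

```bash
python3 st.py
```

```text
17.15 [0.5336 0.2291 0.1335] yaw x 83.01 z [-0.006 -0.    -1.   ] F [-8.1 -0.2 -2. ] M [ 0.09  1.38 -0.19] [0.21 0.4  1.59 0.   1.16 0.33] 0.0099 58.43048393726349
```

>>> move_arm(
  motion=[
    {"x":0.12,"y":-0.01,"z":0.17,"rx":0,"ry":0,"rz":0,"claw":-1},
    {"x":0.13,"y":-0.02,"z":0.17,"rx":0,"ry":0,"rz":0,"claw":-1},
    {"x":0.14,"y":-0.02,"z":0.16,"rx":0,"ry":0,"rz":0,"claw":-1},
    {"x":0.14,"y":-0.02,"z":0.15,"rx":0,"ry":0,"rz":0,"claw":-1},
    {"x":0.15,"y":-0.02,"z":0.15,"rx":0,"ry":0,"rz":0,"claw":-1},
  ],
)

```text
time_s: 17.77
tool_pos: [0.5596, 0.2256, 0.1662]
orientation: [-0.003, 0.749, 0.663, -0.003]
contact_force: [-13.9, 1.0, 6.4]
finger_gap: 0.01
finger_force: 58.9
```

```bash
python3 st.py
```

```text
17.775 [0.5596 0.2256 0.1662] yaw x 83.03 z [-0.008 -0.    -1.   ] F [-13.9   1.    6.4] M [ 0.16  2.48 -0.14] [0.2  0.41 1.49 0.   1.26 0.32] 0.01 58.85909557342529
```

>>> move_arm(
  motion=[
    {"x":0.16,"y":-0.02,"z":0.14,"rx":0,"ry":0,"rz":0,"claw":-1},
    {"x":0.17,"y":-0.02,"z":0.13,"rx":0,"ry":0,"rz":0,"claw":-1},
    {"x":0.17,"y":-0.02,"z":0.12,"rx":0,"ry":0,"rz":0,"claw":-1},
    {"x":0.18,"y":-0.02,"z":0.11,"rx":0,"ry":0,"rz":0,"claw":-1},
    {"x":0.18,"y":-0.02,"z":0.1,"rx":0,"ry":0,"rz":0,"claw":-1},
  ],
)

```text
time_s: 18.4
tool_pos: [0.5944, 0.2209, 0.1931]
orientation: [-0.001, 0.749, 0.663, -0.002]
contact_force: [-15.8, -5.0, 16.9]
finger_gap: 0.0098
finger_force: 58.6
```

```bash
python3 st.py
```

```text
18.4 [0.5944 0.2209 0.1931] yaw x 83.04 z [-0.005 -0.001 -1.   ] F [-15.8  -5.   16.9] M [-0.59  3.07 -0.08] [ 0.18  0.44  1.37 -0.    1.34  0.3 ] 0.0098 58.629223108291626
```

>>> move_arm(
  motion=[
    {"x":0.19,"y":-0.02,"z":0.09,"rx":0,"ry":0,"rz":0,"claw":-1},
    {"x":0.19,"y":-0.02,"z":0.08,"rx":0,"ry":0,"rz":0,"claw":-1},
    {"x":0.2,"y":-0.02,"z":0.07,"rx":0,"ry":0,"rz":0,"claw":-1},
    {"x":0.2,"y":-0.02,"z":0.06,"rx":0,"ry":0,"rz":0,"claw":-1},
    {"x":0.2,"y":-0.02,"z":0.05,"rx":0,"ry":0,"rz":0,"claw":-1},
  ],
)

```text
time_s: 19.02
tool_pos: [0.637, 0.2151, 0.2085]
orientation: [0.002, 0.749, 0.662, -0.0]
contact_force: [-9.2, -8.4, 14.1]
finger_gap: 0.0094
finger_force: 62.1
```

```bash
python3 st.py
```

```text
19.025 [0.637  0.2151 0.2085] yaw x 82.97 z [ 0.002 -0.003 -1.   ] F [-9.2 -8.4 14.1] M [-1.28  1.63 -0.1 ] [ 0.16  0.49  1.24 -0.    1.4   0.29] 0.0094 62.09856390953064
```

The hood is at about 1.15 rad: the rise of 137 mm and advance of 128 mm both match the arc. I'll release, lift clear and check that it stays.

>>> move_arm(
  motion=[
    {"x":0,"y":0,"z":0,"rx":0,"ry":0,"rz":0,"claw":-0.4},
    {"x":0,"y":0,"z":0,"rx":0,"ry":0,"rz":0,"claw":-0.4},
    {"x":0,"y":0,"z":0,"rx":0,"ry":0,"rz":0,"claw":-0.4},
  ],
)

```text
time_s: 19.4
tool_pos: [0.6373, 0.2176, 0.2035]
orientation: [0.0, 0.749, 0.663, 0.0]
contact_force: [0.5, -0.3, -0.9]
finger_gap: 0.0257
finger_force: 0.0
```

```bash
python3 st.py
```

```text
19.4 [0.6373 0.2176 0.2035] yaw x 83.04 z [ 0.  0. -1.] F [ 0.5 -0.3 -0.9] M [-0.01 -0.01 -0.04] [0.16 0.5  1.25 0.   1.4  0.29] 0.0257 0.0
```

>>> move_arm(
  motion=[
    {"x":0,"y":0,"z":0.4,"rx":0,"ry":0,"rz":0,"claw":-0.4},
    {"x":0,"y":0,"z":0.6,"rx":0,"ry":0,"rz":0,"claw":-0.4},
    {"x":0,"y":0,"z":0.9,"rx":0,"ry":0,"rz":0,"claw":-0.4},
    {"x":-0.9,"y":0,"z":0.5,"rx":0,"ry":0,"rz":0,"claw":-0.4},
    {"x":-0.9,"y":0,"z":0,"rx":0,"ry":0,"rz":0,"claw":-0.4},
  ],
)

```text
time_s: 20.02
tool_pos: [0.5657, 0.2177, 0.3026]
orientation: [0.001, 0.749, 0.663, 0.002]
contact_force: [0.6, 0.0, -0.7]
finger_gap: 0.0256
finger_force: 0.0
```

>>> move_arm(
  motion=[
    {"x":-0.9,"y":-0.5,"z":0,"rx":0,"ry":0,"rz":0,"claw":-0.4},
    {"x":-0.9,"y":-0.9,"z":0,"rx":0,"ry":0,"rz":0,"claw":-0.4},
    {"x":-0.7,"y":-0.9,"z":0,"rx":0,"ry":0,"rz":0,"claw":-0.4},
    {"x":0,"y":-0.9,"z":0,"rx":0,"ry":0,"rz":0,"claw":-0.4},
    {"x":0,"y":0,"z":0,"rx":0,"ry":0,"rz":0,"claw":-0.4},
  ],
)

```text
time_s: 20.65
tool_pos: [0.4653, 0.0877, 0.3008]
orientation: [0.001, 0.75, 0.662, 0.001]
contact_force: [-0.3, 0.9, -0.5]
finger_gap: 0.0256
finger_force: 0.0
```

```bash
python3 st.py
python3 - <<'E'
from h import *
a={}
for n in ("scene","top"):
    im=env.capture(n); cv2.imwrite(f"pics/{n}_end.png",im); b=cv2.imread(f"pics/{n}0.png"); d=(cv2.absdiff(im,b).max(2)>40).astype(np.uint8)
    k,l,s,c=cv2.connectedComponentsWithStats(cv2.morphologyEx(d,cv2.MORPH_OPEN,np.ones((3,3))))
    print(n,[(tuple(map(int,s[i]))) for i in range(1,k) if s[i,4]>30])
m=env.camera_model("top"); 
for nm,p in [("key bow",(.5004,.131,.12)),("bar open 1.15",(.640,.216,.218)),("bar closed",(.512,.232,.085))]:
    print(nm,proj(m,p),proj(env.camera_model("scene"),p))
im=cv2.imread("pics/top_end.png"); u,v=map(int,proj(m,(.5004,.131,.12))); r=im[v-12:v+13,u-12:u+13]; k=(r.max(2)<75).astype(np.uint8)
n,l,s,c=cv2.connectedComponentsWithStats(k); print(s[1:].tolist(),(c[1:]+[u-12,v-12]).tolist())
E
```

```text
20.65 [0.4653 0.0877 0.3008] yaw x 82.86 z [ 0.002 -0.001 -1.   ] F [-0.3  0.9 -0.5] M [-0.    0.01 -0.01] [-0.05  0.08  1.59 -0.    1.48  0.08] 0.0256 0.0
scene [(370, 0, 146, 78, 4768), (506, 0, 92, 59, 1549), (558, 0, 82, 195, 10973), (516, 11, 32, 20, 385), (480, 57, 76, 175, 7111), (365, 80, 52, 71, 2079), (384, 166, 10, 6, 42), (300, 178, 7, 12, 56), (567, 184, 22, 20, 202), (281, 199, 9, 9, 54), (633, 207, 7, 20, 99), (272, 210, 72, 47, 1723), (355, 214, 13, 15, 152), (539, 233, 10, 20, 115), (625, 237, 11, 9, 80), (333, 240, 14, 12, 64), (607, 245, 17, 22, 239), (336, 250, 23, 19, 118), (309, 254, 24, 15, 188), (472, 261, 13, 10, 99), (498, 263, 12, 17, 125), (618, 268, 12, 7, 66), (510, 281, 36, 15, 258), (592, 309, 15, 13, 149), (587, 315, 42, 41, 1066)]
top [(241, 192, 80, 60, 2824), (423, 212, 10, 15, 92), (326, 217, 8, 29, 167), (270, 228, 9, 5, 38), (280, 229, 14, 5, 63), (302, 243, 6, 8, 41), (314, 243, 5, 13, 58), (249, 253, 114, 147, 5691), (357, 278, 5, 15, 68), (347, 352, 6, 12, 61), (575, 356, 65, 44, 1836), (355, 365, 5, 35, 143), (363, 365, 61, 35, 1185), (308, 366, 32, 34, 686), (347, 368, 5, 32, 155)]
key bow (np.float64(302.81169607844123), np.float64(241.81039745140083)) (np.float64(360.63294930529474), np.float64(214.40914575050255))
bar open 1.15 (np.float64(261.85112105868615), np.float64(183.3287362323388)) (np.float64(296.4343257704805), np.float64(181.9853625492867))
bar closed (np.float64(264.71361354571036), np.float64(237.5184064367901)) (np.float64(337.88957165361506), np.float64(244.8285368731041))
[[24, 6, 1, 6, 6], [12, 8, 5, 13, 41], [23, 14, 2, 8, 11]] [[314.0, 237.5], [303.8536585365854, 243.46341463414635], [313.72727272727275, 247.0]]
```

Both end views agree. The key's bow stands in the guard lock (top view (304,243)), and the bar change at scene (300,178) matches the predicted open position (296,182). There are no changes at the tray, screwdriver or meter. Handing in.

```bash
python3 -c "
from rig import env
print(env.hand_in())"
```

```text
the job is handed in; nothing more can be done
None
```

The job is handed in: the isolator key was turned to its off stop, moved to the enclosure's lock and turned clockwise to its stop, and the hood stands open at about 1.15 rad; I saw no sign of anything disturbed, and the verdict wasn't shown.

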